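Hold up the spice basket while the bay is wiped

ROBOT

A 6-joint arm with a two-finger parallel gripper is mounted at the origin on a cart in front of the work surface, level with it; the furniture and walls round the work are solid. World frame = base frame: x ahead of the robot, y to its left, z up, the work surface at z = 0. Lengths are in mm, angles in rad, forces in N, time in s.
With the tool pointing down it reaches from about 350 to 975 mm from the base axis. Payload 7.1 kg.
Tool frame: the origin (TCP) lies between the finger pads; the fingertips stand 8 mm ahead of it and the grasp point (between the pads) lies 11 mm behind it; x points along the fingers, y is the direction in which the jaws open and shut, and the axes are right-handed (so a half turn about x gives the same grasp; the last joint's range is limited). The gripper opens to 88 mm and grips with 3 to 60 N. Pads are 20 mm wide; open, the fingers measure 115 mm over their backs; the gripper's body (75 mm by 178 mm) begins 61 mm behind the grasp point.
Start: joints at [-1.222, 0.423, 1.63, -0, 1.089, -0.019], TCP at [224.743, -583.177, 230.675] pointing down, gripper open.
Joint ranges: [-3, 3], [-0.9, 2.11], [0.09, 2.58], [-1.31, 4.45], [0.11, 2.69], [-2.54, 2.54]. Speed limits (rad/s): [2.39, 2.39, 3.01, 3.14, 3.14, 3.14].

INTERFACE

Orientations are given as a rotation vector (axis times angle).
In Python, from workcell import ctrl gives the robot as it stands.
- The arm moves only by the tool apply_moves, never from a script. Its argument "increments" is a list of rows, each an object with "gripper": the opening in per cent of the stroke, from 0 (shut) to 100 (fully open); "delta_pos": the shift along the tool's x, y, z in cm, a list of three; "dr": the turn, a rotation vector about the tool's x, y, z in rad, a list of three. In form: [{"gripper": gripper, "delta_pos": [dx, dy, dz], "dr": [ax, ay, az]}, ...]. A call has exactly 5 rows; each row shifts and turns the commanded pose from where the row before left it, along the tool's axes as they then stand; what a row does not reach is not made up. A row lasts 1/12 s, in which the tool goes at most 41.7 mm and 7.16 degrees, less where a joint would pass 70% of its speed; a pose out of reach is approached as far as the arm can. A call with a gripper value outside its range is refused whole. The fingers move at their own pace and stop on an object; the grip force is fixed at half the most. Time passes only in rows, so rows that do not move let the fingers close, or fill a call up. It gives the time, the measured TCP pose, the force and the opening at its end, in the units of the state.
- ctrl.get_obs(): the state, without advancing time (a new reading comes with each control period).
- ctrl.get_image(name): name is "scene" or "top"; returns a dict with "img" (384x512x3 uint8, red, green, blue), "range_z" (384x512 float32, mm along the optical axis (not along the pixel's ray), 0 where there is no reading), "mtx" (3x3 intrinsics, pixels), "k1" (the pictures are not rectified: a ray, as slopes to the right and down, at radius r is drawn at 1 + k1 r^2 times it, then the intrinsics apply), "rvec" (rotation vector, rad) and "tvec" (3), from world to camera coordinates, as OpenCV has them. Camera axes: x right, y down, z forward; pixel columns grow to the right and rows downward; lengths in mm; the calibration is good to about 2 mm. A picture is of the moment at which its call begins.
- ctrl.close_job(): hands the job in, once; it reports no verdict.
The state is a dict: "t": time; "qpos": joint angles; "qvel": joint speeds; "joint_torque": joint torques, N m; "ee_pos": TCP position; "orientation": TCP orientation; "ft_force": force on the tool from outside, world axes, zero at the start; "moment": the same for the moment, N m; "width": finger opening in mm.
Only numpy, scipy, OpenCV 4.12 (cv2) and the standard library are available. Lean on these libraries where they do the work, as an engineer would, in place of code of your own. Each camera call takes 0.05 s, during which the arm holds its last target. There are 200 camera calls.

TASK

I want to wipe the worktop under the counter shelf: grip the folded handle of the basket that holds the three spice jars, draw the basket along the worktop right out from under the shelf, then swing its handle up over it, and only then lift it by the handle, to about 5 cm clear of the worktop in front of the shelf. Finish while still holding it there by the raised handle, level and still, touching nothing else, with all three jars standing in it. Keep it level on the way, and leave the fruit basket and everything else where it is.

Things in the scene. Friction and masses are not known exactly. Their poses are not given: they have to be found in the camera images.
- counter_shelf: Fixed counter shelf, pale wood, 165 deep x 500 wide x 156 mm high, two open bays side by side, each 224 mm wide and 140 mm high. Origin on the worktop under its centre; x points to its back (away from the robot), y along its length, z up. Front edge 82 mm in front (-x) of the origin; bay centres at y = +-120 mm. Wall cabinets hang 0.65 m above the worktop, from x = 0.60 m back.
- spice_basket: Basket in one bay, square to the shelf: wooden ends (104 mm high) on felted feet, wire rails, 102 deep (x, at the feet; 68 above) x 195 long (y), about 0.8 kg in all. Holds three loose spice jars in a row along y, tops 120 mm up. Origin: centre of its underside, on the worktop; x points to the back of the bay (draw out along -x), z up. Slides easily. Hung by the pivots it stays level.
- spice_basket_pivot (a point): Midpoint of the axis on which the spice basket's handle (bail) swings; the axis runs along the basket's y, 88 mm above its underside, half-way between front and back.
- spice_basket_grip (a point): Centre of the spice basket's handle grip: dark wooden sleeve, 18 mm thick, 92 mm long along y, free to turn on the wire, 100 mm from the pivot axis. At the start the handle lies folded level to the front: grip 88 mm above the worktop, about 80 mm in front of the shelf, about 50 mm free between it and the basket. Axes: those of the handle.
- spice_basket_bail (a joint): Angle (rad) of the spice basket's wire handle: 0 folded level to the front (on its stop, as at the start), 1.57 straight up, 3.1 folded to the back. Swings freely and falls if let go. While the basket is under the shelf the handle meets the shelf's edge at about 1.2.
- jar_0_center (a point): Centre (half-way up) of a loose spice jar, 46 mm in diameter, 106 mm high, standing in a cell of the spice basket.
- cell_0 (a point): Point of the spice basket where a jar's centre is when the jar stands in its cell: the right-hand cell, 54 mm to -y from the basket's centre, 67 mm above its underside. Turns with the basket.
- jar_1_center (a point): Centre (half-way up) of a loose spice jar, 46 mm in diameter, 106 mm high, standing in a cell of the spice basket.
- cell_1 (a point): Point of the spice basket where a jar's centre is when the jar stands in its cell: the middle cell, 0 mm in y from the basket's centre, 67 mm above its underside. Turns with the basket.
- jar_2_center (a point): Centre (half-way up) of a loose spice jar, 46 mm in diameter, 106 mm high, standing in a cell of the spice basket.
- cell_2 (a point): Point of the spice basket where a jar's centre is when the jar stands in its cell: the left-hand cell, 54 mm to +y from the basket's centre, 67 mm above its underside. Turns with the basket.
- lemon_center (a point): Centre (half-way up) of a bystander: lemon 71x53x51 mm, in the fruit basket.
- lime_center (a point): Centre (half-way up) of a bystander: lime 57x46x45 mm, in the fruit basket.
- honey_center (a point): Centre (half-way up) of a bystander: squat jar with a lid, 65 mm in diameter, 100 mm high, on top of the shelf.
- jam_center (a point): Centre (half-way up) of a bystander: jar with a lid, 72 mm in diameter, 102 mm high, on top of the shelf.
- mug: A bystander: mug 92 mm wide (127 with handle), 93 mm high, on the worktop left of the shelf. Origin at the centre of its underside.
- tin: A bystander: food tin 75 mm in diameter, 110 mm high, on the worktop right of the shelf. Origin at the centre of its underside.
- fruit_basket: The other basket (same build and size), in the other bay; it holds the lemon and the lime. Origin at the centre of its underside. Leave it alone.
Mind the look-alikes: they are no part of the job. What is shaped like the part that bears jar_1_center but green, pink or purple is not meant.

How it is judged:
By the outcome, as a careful person would: the job done as asked, in the order asked, and still so for the second after the job is handed in, while the arm keeps its last pose, push and grip.
It also fails if it takes over 45 s, if anything falls off the work surface, if the arm or the gripper's body presses on something with over 40 N, if the wrist force passes 120 N, or if a joint passes its speed limit or range.

## Working session

There is one attempt and no reset: what is moved stays moved. The work goes in short steps, Python scripts to look and compute and a tool call to move; the robot and the scene stay as the last step left them, time stands still between calls to the robot, and variables do not carry over. Pictures are saved under pics/ and viewed, about 8 in all and at most 12, crops included, and the job is handed in when it is done.

Besides the shell and the picture viewer there is one more tool, called after "Emit:" by a JSON object that holds its "method" and its "body". apply_moves: Moves the arm, as the interface text tells. Its arguments: {"type":"object","properties":{"increments":{"type":"array","items":{"type":"object","properties":{"gripper":{"type":"number"},"delta_pos":{"type":"array","items":{"type":"number"}},"dr":{"type":"array","items":{"type":"number"}}}}}},"required":["increments"]}

```bash
mkdir -p pics; cat > h.py <<'E'
import numpy as np, cv2
from scipy.spatial.transform import Rotation as R
from workcell import ctrl
def cap(name,tag):
    d=ctrl.get_image(name); cv2.imwrite(f'pics/{tag}.png',d['img'][:,:,::-1]); np.save(f'pics/{tag}.npy',d,allow_pickle=True); return d
def load(tag): return np.load(f'pics/{tag}.npy',allow_pickle=True).item()
def pw(d,u,v,z=None):
    "world point(s) of pixel by depth"
    u=np.atleast_1d(u).astype(float);v=np.atleast_1d(v).astype(float)
    K=np.array(d['mtx']);k=float(np.ravel(d['k1'])[0])
    n=cv2.undistortPoints(np.stack([u,v],1)[:,None],K,np.array([k,0,0,0.]))[:,0]
    if z is None: z=d['range_z'][v.astype(int),u.astype(int)]
    c=np.c_[n,np.ones(len(u))]*np.reshape(z,(-1,1))
    Rm=cv2.Rodrigues(np.array(d['rvec'],float))[0]
    return (c-np.ravel(d['tvec']))@Rm
def cloud(d):
    v,u=np.mgrid[:384,:512]; return pw(d,u.ravel(),v.ravel()).reshape(384,512,3)
E
python3 - <<'E'
from h import *
a=cap('scene','s0')['img'];b=cap('top','t0')['img']
cv2.imwrite('pics/both.png',np.vstack([cv2.resize(x[:,:,::-1],(400,300)) for x in (a,b)]))
o=ctrl.get_obs();print(o)
print(R.from_rotvec(o['orientation']).as_matrix().round(3))
E
```

```text
{'t': 0.1, 'qpos': array([-1.22196531e+00,  4.23743743e-01,  1.63060615e+00, -1.75068320e-06,
        1.08862263e+00, -1.90043959e-02]), 'qvel': array([ 0.00088106, -0.00138759, -0.00240712,  0.00188005, -0.00012542,
       -0.00066741]), 'joint_torque': array([-7.62813597e-04, -5.45613992e+01, -2.74322909e+01,  6.45265239e-02,
        1.88211602e-02,  5.34299517e-06]), 'ee_pos': array([ 224.59917469, -582.71796045,  229.99526087]), 'orientation': array([ 2.0209573 ,  0.37738159, -2.02142616]), 'ft_force': array([-0.17220084, -0.54103147, -0.08392539]), 'moment': array([0.01368554, 0.00231549, 0.00040689]), 'width': 87.81022363857592}
[[-0.     0.36  -0.933]
 [ 0.001 -0.933 -0.36 ]
 [-1.    -0.001 -0.   ]]
```

View pics/s0.png

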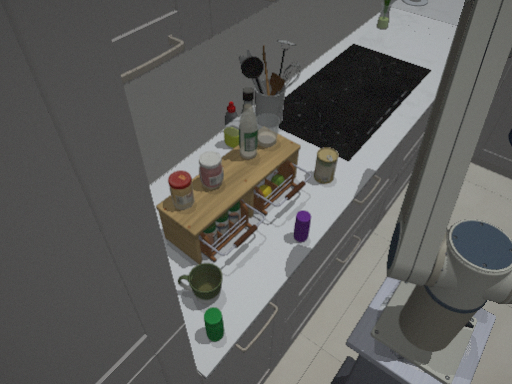

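View pics/t0.png

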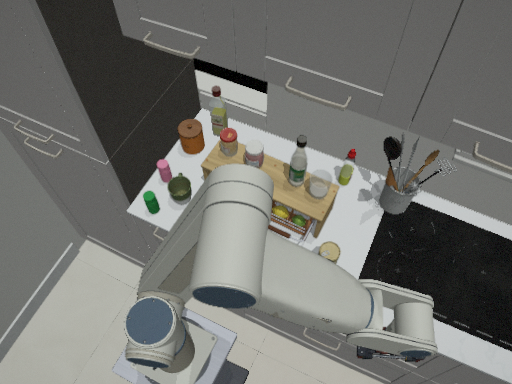

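Scene view: the left-bay basket holds jars (about (222,225)) and has a dark grip near (246,236). The right-bay basket holds the lemon and lime (267,190), with its grip near (297,190). The green (214,324), purple (302,226) and pink (top view 164,170) jars are look-alikes standing on the worktop. I choose the left grip and will check it in a crop.

```bash
python3 - <<'E'
from h import *
d=load('s0');im=d['img'][150:270,190:320,::-1]
cv2.imwrite('pics/c0.png',cv2.resize(im,None,fx=5,fy=5,interpolation=cv2.INTER_CUBIC))
P=cloud(d)
hsv=cv2.cvtColor(d['img'],cv2.COLOR_RGB2HSV)
for n,(u0,u1,v0,v1) in dict(L=(232,262,222,250),Rr=(284,308,178,202)).items():
    p=P[v0:v1,u0:u1].reshape(-1,3);c=d['img'][v0:v1,u0:u1].reshape(-1,3).astype(int)
    m=(c.sum(1)<300)&(p[:,2]>75)&(p[:,2]<115)&(c[:,0]>c[:,2]+20)
    q=p[m];print(n,m.sum(),q.mean(0),q.min(0),q.max(0))
    _,s,vt=np.linalg.svd(q-q.mean(0));print(vt[0],s)
# shelf top plane
m=(abs(P[...,2]-156)<5);m[:130]=0;m[260:]=0;m[:,:155]=0;m[:,310:]=0
q=P[m];print(m.sum());r=cv2.minAreaRect(q[:,:2].astype(np.float32));print(r,cv2.boxPoints(r))
E
```

```text
L 124 [528.46859463 106.9212561   94.97240397] [520.71005979  63.46648289  89.13907412] [538.05246346 150.4670452  100.46893254]
[-0.03868612 -0.99924934 -0.00203306] [291.23047649  45.36340508  24.31461102]
Rr 89 [ 515.61465214 -134.49500691   95.47894256] [ 508.21633486 -180.00479734   87.30019294] [525.10378453 -93.14748665 101.69790088]
[-0.03953745 -0.99921388 -0.00290084] [233.29785505  36.15824899  22.4385955 ]
4362
((793.8758544921875, -30.52813720703125), (502.96441650390625, 393.8950500488281), 87.48784637451172) [[ 586.09485 -273.1362 ]
 [ 979.6113  -290.40112]
 [1001.65686  212.07993]
 [ 608.1404   229.34485]]
```

View pics/c0.png

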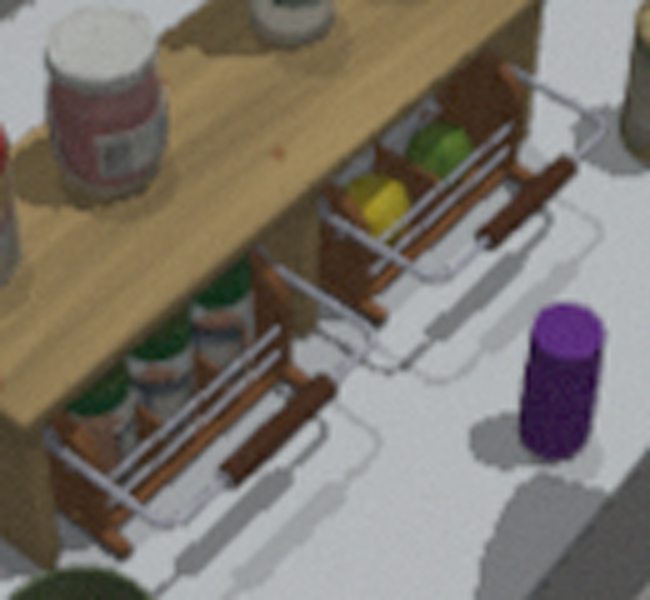

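Crop: the left basket has three green-lidded jars (crop (100,410), (165,350), (225,300)) and its dark grip runs from (225,470) to (330,390). The right one has lemon and lime, so the left basket is the one. Next I'll check obstacles and plan the approach.

```bash
cat >> h.py <<'E'
PSI=-0.042
def rot(t,psi=PSI):
    f=np.array([np.cos(psi),np.sin(psi),0]);u=np.array([0,0,1.])
    x=np.sin(t)*f-np.cos(t)*u;y=np.cos(t)*f+np.sin(t)*u
    return R.from_matrix(np.c_[x,y,np.cross(x,y)])
def state():
    o=ctrl.get_obs();return np.array(o['ee_pos']),R.from_rotvec(o['orientation']),o
def rows(p0,r0,p1,r1,n,g):
    d=(r0.inv()*r1).as_rotvec()
    for i in range(n):
        a=r0*R.from_rotvec(d*i/n)
        print('{"gripper":%g,"delta_pos":%s,"dr":%s},'%(g,(a.inv().apply((p1-p0)/n)/10).round(2).tolist(),(d/n).round(4).tolist()))
def grasp2tcp(g,t): return np.array(g,float)+11*rot(t).as_matrix()[:,0]
E
python3 - <<'E'
from h import *
d=load('s0');P=cloud(d)
Rm=cv2.Rodrigues(np.array(d['rvec'],float))[0];C=-Rm.T@np.ravel(d['tvec']);print('cam',C)
for n,u,v in [('mug',206,272),('green',213,316),('purple',302,217),('jamL',180,180),('jam2',210,160),('tin',326,155)]: print(n,P[v-1:v+2,u-1:u+2].reshape(-1,3).mean(0).round())
m=np.array([528.5,107,95.]);a=np.array([.04,.999,0]);n=C-m;n-=a*(a@n);n/=np.linalg.norm(n);print('c',m-n*7.5)
# front edge of shelf: first x of top surface per y bin
q=P[150:262,155:310].reshape(-1,3);q=q[abs(q[:,2]-156)<4]
for y in range(-250,240,60):
    s=q[abs(q[:,1]-y)<15];print(y,np.percentile(s[:,0],[1,3]).round(1) if len(s)>5 else None)
# worktop front edge
q=P.reshape(-1,3);q=q[(abs(q[:,2])<5)&(abs(q[:,1]-110)<60)];print('edge',np.percentile(q[:,0],[.5,1,3]))
p,r,o=state();t=0.5
g=np.array([523,107,88.]);print((r.inv()*rot(t)).as_rotvec())
rows(p,r,grasp2tcp([480,107,230],t),rot(t),20,55)
E
```

```text
cam [  73.90200246  671.47886855 1061.19865803]
mug [555. 255.  54.]
green [432. 359. 105.]
purple [430. -43. 108.]
jamL [714. 164. 254.]
jam2 [701.  54. 256.]
tin [ 517. -328.  108.]
c [531.81635761 106.86569568  88.27439709]
-250 None
-190 [591.9 592.2]
-130 [595.3 596.4]
-70 [597.7 601. ]
-10 [599.3 601.4]
50 [604.3 606.7]
110 [606.8 608.6]
170 [608.4 610.6]
230 [612.1 615. ]
edge [-144.13893748 -137.89579773 -120.78998647]
[-1.13580958  0.2891626   0.44330167]
{"gripper":55,"delta_pos":[0.05, -2.75, -2.46],"dr":[-0.0568, 0.0145, 0.0222]},
{"gripper":55,"delta_pos":[0.03, -2.61, -2.61],"dr":[-0.0568, 0.0145, 0.0222]},
{"gripper":55,"delta_pos":[0.01, -2.45, -2.75],"dr":[-0.0568, 0.0145, 0.0222]},
{"gripper":55,"delta_pos":[0.0, -2.29, -2.89],"dr":[-0.0568, 0.0145, 0.0222]},
{"gripper":55,"delta_pos":[-0.01, -2.13, -3.01],"dr":[-0.0568, 0.0145, 0.0222]},
{"gripper":55,"delta_pos":[-0.01, -1.95, -3.13],"dr":[-0.0568, 0.0145, 0.0222]},
{"gripper":55,"delta_pos":[-0.0, -1.77, -3.23],"dr":[-0.0568, 0.0145, 0.0222]},
{"gripper":55,"delta_pos":[0.01, -1.58, -3.33],"dr":[-0.0568, 0.0145, 
[... 257 characters left out ...]
":55,"delta_pos":[0.1, -0.8, -3.6],"dr":[-0.0568, 0.0145, 0.0222]},
{"gripper":55,"delta_pos":[0.14, -0.6, -3.63],"dr":[-0.0568, 0.0145, 0.0222]},
{"gripper":55,"delta_pos":[0.18, -0.39, -3.66],"dr":[-0.0568, 0.0145, 0.0222]},
{"gripper":55,"delta_pos":[0.23, -0.19, -3.67],"dr":[-0.0568, 0.0145, 0.0222]},
{"gripper":55,"delta_pos":[0.28, 0.01, -3.68],"dr":[-0.0568, 0.0145, 0.0222]},
{"gripper":55,"delta_pos":[0.34, 0.22, -3.66],"dr":[-0.0568, 0.0145, 0.0222]},
{"gripper":55,"delta_pos":[0.39, 0.42, -3.64],"dr":[-0.0568, 0.0145, 0.0222]},
{"gripper":55,"delta_pos":[0.46, 0.61, -3.61],"dr":[-0.0568, 0.0145, 0.0222]},
{"gripper":55,"delta_pos":[0.53, 0.8, -3.56],"dr":[-0.0568, 0.0145, 0.0222]},
```

Emit:
{"method": "apply_moves", "body": {"increments": [{"gripper":55,"delta_pos":[0.05,-2.75,-2.46],"dr":[-0.0568,0.0145,0.0222]},{"gripper":55,"delta_pos":[0.03,-2.61,-2.61],"dr":[-0.0568,0.0145,0.0222]},{"gripper":55,"delta_pos":[0.01,-2.45,-2.75],"dr":[-0.0568,0.0145,0.0222]},{"gripper":55,"delta_pos":[0,-2.29,-2.89],"dr":[-0.0568,0.0145,0.0222]},{"gripper":55,"delta_pos":[-0.01,-2.13,-3.01],"dr":[-0.0568,0.0145,0.0222]}]}}

```text
t: 0.52
ee_pos: [290.1, -408.9, 227.8]
orientation: [1.897, 0.522, -1.721]
ft_force: [1.1, 0.3, 0.9]
width: 57.9
```

Emit:
{"method": "apply_moves", "body": {"increments": [{"gripper":55,"delta_pos":[-0.01,-1.95,-3.13],"dr":[-0.0568,0.0145,0.0222]},{"gripper":55,"delta_pos":[0,-1.77,-3.23],"dr":[-0.0568,0.0145,0.0222]},{"gripper":55,"delta_pos":[0.01,-1.58,-3.33],"dr":[-0.0568,0.0145,0.0222]},{"gripper":55,"delta_pos":[0.02,-1.39,-3.41],"dr":[-0.0568,0.0145,0.0222]},{"gripper":55,"delta_pos":[0.04,-1.2,-3.49],"dr":[-0.0568,0.0145,0.0222]}]}}

```text
t: 0.93
ee_pos: [355.2, -236.6, 225.5]
orientation: [1.755, 0.639, -1.429]
ft_force: [1.3, 0.3, 0.7]
width: 48.5
```

```bash
python3 - <<'E'
from h import *
p,r,o=state();print(p,o['t'],o['width'],o['ft_force'])
d=load('s0');P=cloud(d)
q=P[255:305,175:230].reshape(-1,3);q=q[(q[:,2]>20)&(q[:,2]<110)&(q[:,0]<650)]
t=q[q[:,2]>80];print('mug',q[:,:2].min(0),t.min(0),t.max(0)); h=np.percentile(q[:,1],[1,3,10,50,97]);print(h)
print((r.inv()*rot(.5)).as_rotvec())
rows(p,r,grasp2tcp([480,107,230],.5),rot(.5),10,55)
E
```

```text
[ 355.18993646 -236.64044102  225.54989234] 0.9333 48.489962836956536 [1.2974596  0.33624214 0.73517224]
mug [482.23294396 189.4218738 ] [482.23294396 195.46337736  80.13438923] [586.83560717 327.39369849  96.78132099]
[218.3622217  225.06783026 243.24077148 280.34626816 324.61124102]
[-0.56524414  0.14466115  0.21922016]
{"gripper":55,"delta_pos":[0.07, -0.99, -3.54],"dr":[-0.0565, 0.0145, 0.0219]},
{"gripper":55,"delta_pos":[0.11, -0.79, -3.59],"dr":[-0.0565, 0.0145, 0.0219]},
{"gripper":55,"delta_pos":[0.14, -0.59, -3.62],"dr":[-0.0565, 0.0145, 0.0219]},
{"gripper":55,"delta_pos":[0.19, -0.38, -3.65],"dr":[-0.0565, 0.0145, 0.0219]},
{"gripper":55,"delta_pos":[0.23, -0.18, -3.66],"dr":[-0.0565, 0.0145, 0.0219]},
{"gripper":55,"delta_pos":[0.28, 0.02, -3.66],"dr":[-0.0565, 0.0145, 0.0219]},
{"gripper":55,"delta_pos":[0.34, 0.22, -3.65],"dr":[-0.0565, 0.0145, 0.0219]},
{"gripper":55,"delta_pos":[0.4, 0.42, -3.63],"dr":[-0.0565, 0.0145, 0.0219]},
{"gripper":55,"delta_pos":[0.46, 0.61, -3.59],"dr":[-0.0565, 0.0145, 0.0219]},
{"gripper":55,"delta_pos":[0.53, 0.8, -3.54],"dr":[-0.0565, 0.0145, 0.0219]},
```

Emit:
{"method": "apply_moves", "body": {"increments": [{"gripper":55,"delta_pos":[0.07,-0.99,-3.54],"dr":[-0.0565,0.0145,0.0219]},{"gripper":55,"delta_pos":[0.11,-0.79,-3.59],"dr":[-0.0565,0.0145,0.0219]},{"gripper":55,"delta_pos":[0.14,-0.59,-3.62],"dr":[-0.0565,0.0145,0.0219]},{"gripper":55,"delta_pos":[0.19,-0.38,-3.65],"dr":[-0.0565,0.0145,0.0219]},{"gripper":55,"delta_pos":[0.23,-0.18,-3.66],"dr":[-0.0565,0.0145,0.0219]}]}}

```text
t: 1.35
ee_pos: [420.7, -64.9, 223.2]
orientation: [1.598, 0.734, -1.143]
ft_force: [0.6, -1.4, 0.1]
width: 48.1
```

Emit:
{"method": "apply_moves", "body": {"increments": [{"gripper":55,"delta_pos":[0.28,0.02,-3.66],"dr":[-0.0565,0.0145,0.0219]},{"gripper":55,"delta_pos":[0.34,0.22,-3.65],"dr":[-0.0565,0.0145,0.0219]},{"gripper":55,"delta_pos":[0.4,0.42,-3.63],"dr":[-0.0565,0.0145,0.0219]},{"gripper":55,"delta_pos":[0.46,0.61,-3.59],"dr":[-0.0565,0.0145,0.0219]},{"gripper":55,"delta_pos":[0.53,0.8,-3.54],"dr":[-0.0565,0.0145,0.0219]}]}}

```text
t: 1.77
ee_pos: [486.1, 106.9, 220.5]
orientation: [1.427, 0.807, -0.864]
ft_force: [0.8, -0.0, 0.3]
width: 48.2
```

```bash
python3 - <<'E'
from h import *
p,r,o=state();print(p,o['t'],o['width'],o['ft_force'],o['qpos'].round(2),(r.inv()*rot(.5)).as_rotvec())
d=cap('scene','s1');im=d['img'][140:310,150:330,::-1]
cv2.imwrite('pics/c1.png',cv2.resize(im,None,fx=3.3,fy=3.3,interpolation=cv2.INTER_CUBIC))
X=rot(.5).as_matrix()[:,0]
g=np.array([529,107,88.]);pre=g-55*X
print('pre');rows(p,r,grasp2tcp(pre,.5),rot(.5),5,55)
E
```

```text
[486.10277958 106.92113764 220.53425939] 1.7667 48.243181506000646 [ 0.78706816 -0.00979807  0.26729936] [ 0.29  0.1   2.22 -0.43  0.37  0.69] [ 8.06461937e-04 -1.05239284e-03  8.18935458e-06]
pre
{"gripper":55,"delta_pos":[1.86, -0.52, -0.04],"dr":[0.0002, -0.0002, 0.0]},
{"gripper":55,"delta_pos":[1.86, -0.52, -0.04],"dr":[0.0002, -0.0002, 0.0]},
{"gripper":55,"delta_pos":[1.86, -0.52, -0.04],"dr":[0.0002, -0.0002, 0.0]},
{"gripper":55,"delta_pos":[1.86, -0.52, -0.04],"dr":[0.0002, -0.0002, 0.0]},
{"gripper":55,"delta_pos":[1.86, -0.52, -0.04],"dr":[0.0002, -0.0002, 0.0]},
```

View pics/c1.png

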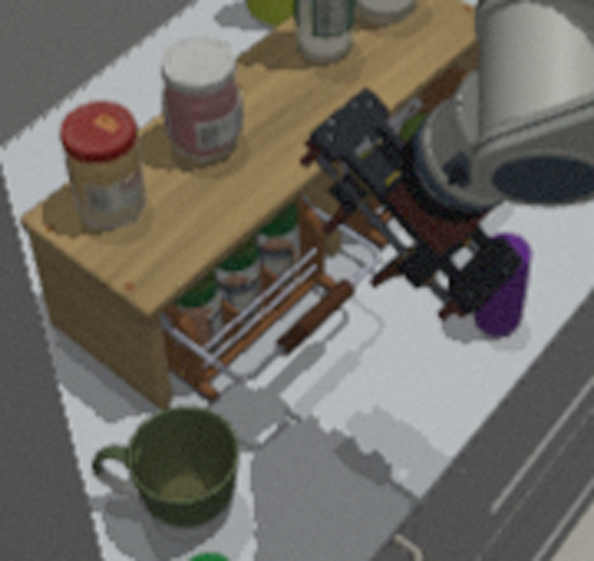

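View (crop): the gripper hangs above and to the right of the grip, with its fingertips near (340,215) and (385,280). The grip sleeve runs from (285,345) to (350,290), and the mug sits to the lower left, clear of the basket.

Emit:
{"method": "apply_moves", "body": {"increments": [{"gripper":55,"delta_pos":[1.86,-0.52,-0.04],"dr":[0,0,0]},{"gripper":55,"delta_pos":[1.86,-0.52,-0.04],"dr":[0,0,0]},{"gripper":55,"delta_pos":[1.86,-0.52,-0.04],"dr":[0,0,0]},{"gripper":55,"delta_pos":[1.86,-0.52,-0.04],"dr":[0,0,0]},{"gripper":55,"delta_pos":[1.86,-0.52,-0.04],"dr":[0,0,0]}]}}

```text
t: 2.23
ee_pos: [506.9, 105.8, 128.3]
orientation: [1.428, 0.807, -0.869]
ft_force: [0.6, -1.2, -0.4]
width: 48.5
```

```bash
python3 - <<'E'
from h import *
d=cap('scene','s2');im=d['img'][180:290,190:310,::-1]
cv2.imwrite('pics/c2.png',cv2.resize(im,None,fx=5,fy=5,interpolation=cv2.INTER_CUBIC))
p,r,o=state();print(p,o['ft_force'],o['width'])
g=np.array([529,107,88.]);rows(p,r,grasp2tcp(g,.5),rot(.5),5,55)
# re-measure sleeve
P=cloud(d);c=d['img'].astype(int)
m=(c.sum(2)<300)&(c[...,0]>c[...,2]+20)&(abs(P[...,2]-95)<10)&(abs(P[...,0]-529)<16)&(abs(P[...,1]-107)<70)
q=P[m];print(len(q),q.mean(0),q.min(0),q.max(0))
E
```

```text
[506.57086581 105.35001927 126.20398809] [-1.5826382  -0.31753416 -1.18473731] 48.055781449050244
{"gripper":55,"delta_pos":[1.1, 0.03, -0.05],"dr":[-0.0004, 0.0004, 0.0008]},
{"gripper":55,"delta_pos":[1.1, 0.03, -0.05],"dr":[-0.0004, 0.0004, 0.0008]},
{"gripper":55,"delta_pos":[1.1, 0.03, -0.05],"dr":[-0.0004, 0.0004, 0.0008]},
{"gripper":55,"delta_pos":[1.1, 0.03, -0.05],"dr":[-0.0004, 0.0004, 0.0008]},
{"gripper":55,"delta_pos":[1.1, 0.03, -0.05],"dr":[-0.0004, 0.0004, 0.0008]},
108 [528.3368307  104.09551396  95.01935003] [521.10059423  64.43444193  89.63396725] [538.17680069 149.26116064  99.82992643]
```

View pics/c2.png

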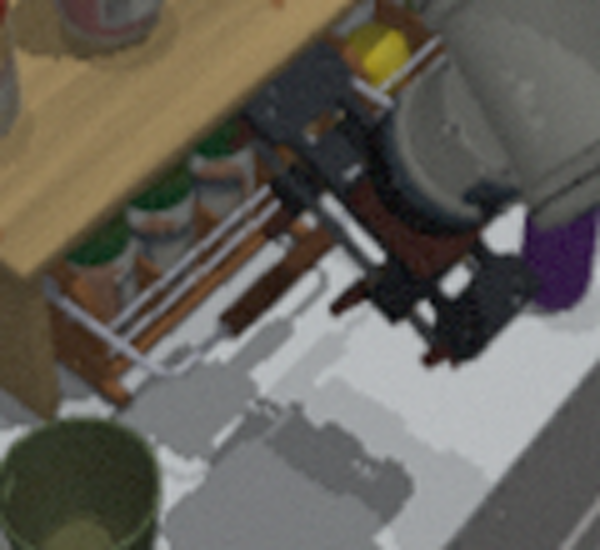

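The fingers straddle the line above the sleeve (sleeve visible from (225,330) to (330,235)). The gripper housing overlaps the shelf edge near (290,100) only in projection. I'll advance and then close.

Emit:
{"method": "apply_moves", "body": {"increments": [{"gripper":55,"delta_pos":[1.1,0.03,-0.04],"dr":[0,0,0]},{"gripper":55,"delta_pos":[1.1,0.03,-0.04],"dr":[0,0,0]},{"gripper":55,"delta_pos":[1.1,0.03,-0.04],"dr":[0,0,0]},{"gripper":55,"delta_pos":[1.1,0.03,-0.04],"dr":[0,0,0]},{"gripper":55,"delta_pos":[1.1,0.03,-0.04],"dr":[0,0,0]}]}}

```text
t: 2.7
ee_pos: [538.7, 107.3, 89.6]
orientation: [1.423, 0.815, -0.879]
ft_force: [-0.2, -0.2, 1.2]
width: 47.9
```

Emit:
{"method": "apply_moves", "body": {"increments": [{"gripper":55},{"gripper":30},{"gripper":20},{"gripper":0},{"gripper":0}]}}

```text
$.increments[0]: bad value
```

Emit:
{"method": "apply_moves", "body": {"increments": [{"gripper":0},{"gripper":0},{"gripper":0},{"gripper":0},{"gripper":0}]}}

```text
$.increments[0]: bad value
```

```bash
python3 - <<'E'
from h import *
p,r,o=state();X=r.as_matrix()[:,0];g=p-11*X
print(p,g,o['ft_force'],o['moment'],o['width'],(r.inv()*rot(.5)).as_rotvec())
d=cap('scene','s3');P=cloud(d);c=d['img'].astype(int)
m=(c.sum(2)<300)&(c[...,0]>c[...,2]+20)&(abs(P[...,2]-92)<14)&(abs(P[...,0]-529)<20)&(abs(P[...,1]-107)<70)
q=P[m];print(len(q),q.mean(0),q.min(0),q.max(0))
# draw 50 mm, tilt .5->.25
t=.25
rows(p,r,g+[-50,0.5,0]+11*rot(t).as_matrix()[:,0],rot(t),10,0)
E
```

```text
[538.73492617 107.27651193  89.58336444] [533.60663311 107.51850542  99.31177898] [-0.15594711 -0.21131726  1.20807859] [ 0.00063485  0.12415755 -0.00124706] 47.8696274108646 [-0.0016332   0.00241687  0.01441689]
58 [528.50121559 119.17669559  94.72098909] [512.0441187   78.37981978  79.06839755] [535.51845205 149.86388225  99.05253475]
{"gripper":0,"delta_pos":[-0.24, -0.47, 0.02],"dr":[-0.0002, 0.0002, -0.0236]},
{"gripper":0,"delta_pos":[-0.23, -0.47, 0.02],"dr":[-0.0002, 0.0002, -0.0236]},
{"gripper":0,"delta_pos":[-0.21, -0.48, 0.02],"dr":[-0.0002, 0.0002, -0.0236]},
{"gripper":0,"delta_pos":[-0.2, -0.48, 0.02],"dr":[-0.0002, 0.0002, -0.0236]},
{"gripper":0,"delta_pos":[-0.19, -0.49, 0.02],"dr":[-0.0002, 0.0002, -0.0236]},
{"gripper":0,"delta_pos":[-0.18, -0.49, 0.02],"dr":[-0.0002, 0.0002, -0.0236]},
{"gripper":0,"delta_pos":[-0.17, -0.5, 0.02],"dr":[-0.0002, 0.0002, -0.0236]},
{"gripper":0,"delta_pos":[-0.16, -0.5, 0.02],"dr":[-0.0002, 0.0002, -0.0236]},
{"gripper":0,"delta_pos":[-0.14, -0.5, 0.02],"dr":[-0.0002, 0.0002, -0.0236]},
{"gripper":0,"delta_pos":[-0.13, -0.51, 0.02],"dr":[-0.0002, 0.0002, -0.0236]},
```

Emit:
{"method": "apply_moves", "body": {"increments": [{"gripper":55,"delta_pos":[0,0,0],"dr":[0,0,0]},{"gripper":55,"delta_pos":[0,0,0],"dr":[0,0,0]},{"gripper":55,"delta_pos":[0,0,0],"dr":[0,0,0]},{"gripper":50,"delta_pos":[0,0,0],"dr":[0,0,0]},{"gripper":50,"delta_pos":[0,0,0],"dr":[0,0,0]}]}}

```text
t: 3.17
ee_pos: [538.1, 107.4, 90.0]
orientation: [1.424, 0.815, -0.879]
ft_force: [-0.8, 0.3, -0.4]
width: 44.2
```

```bash
python3 - <<'E'
from h import *
p,r,o=state();X=r.as_matrix()[:,0];g=p-11*X
print(p,g,o['ft_force'],o['moment'],o['width'],(r.inv()*rot(.5)).as_rotvec())
print(r.inv().apply(np.array([529,107,88.])-g)/10)
E
```

```text
[538.05277163 107.42641282  90.03577909] [532.91930706 107.66308967  99.76159656] [-0.84370397  0.28508641 -0.38766492] [-0.02948814  0.14956796 -0.01270676] 44.20679859864651 [-0.00230708  0.00191847  0.013909  ]
[ 0.8584405  -0.89304239  0.08314621]
```

```bash
python3 - <<'E'
from h import *
p,r,o=state();print(o['qpos'].round(3),o['qvel'].round(3))
g=p-11*r.as_matrix()[:,0]
for t in (.38,): rows(p,r,grasp2tcp([529,107,88],t),rot(t),5,50)
E
```

```text
[ 0.25   0.453  2.184 -1.31   0.142  1.57 ] [ 0.001  0.002 -0.004 -0.002  0.001  0.001]
{"gripper":50,"delta_pos":[0.17, -0.2, 0.02],"dr":[-0.0005, 0.0004, -0.0212]},
{"gripper":50,"delta_pos":[0.17, -0.2, 0.02],"dr":[-0.0005, 0.0004, -0.0212]},
{"gripper":50,"delta_pos":[0.18, -0.19, 0.02],"dr":[-0.0005, 0.0004, -0.0212]},
{"gripper":50,"delta_pos":[0.18, -0.19, 0.02],"dr":[-0.0005, 0.0004, -0.0212]},
{"gripper":50,"delta_pos":[0.19, -0.19, 0.02],"dr":[-0.0005, 0.0004, -0.0212]},
```

```bash
python3 - <<'E'
from h import *
p,r,o=state()
rows(p,r,grasp2tcp([529,107,88],.3),rot(.3),5,50)
E
```

```text
{"gripper":50,"delta_pos":[0.17, -0.22, 0.02],"dr":[-0.0005, 0.0003, -0.0372]},
{"gripper":50,"delta_pos":[0.18, -0.21, 0.02],"dr":[-0.0005, 0.0003, -0.0372]},
{"gripper":50,"delta_pos":[0.18, -0.21, 0.02],"dr":[-0.0005, 0.0003, -0.0372]},
{"gripper":50,"delta_pos":[0.19, -0.2, 0.02],"dr":[-0.0005, 0.0003, -0.0372]},
{"gripper":50,"delta_pos":[0.2, -0.19, 0.02],"dr":[-0.0005, 0.0003, -0.0372]},
```

Emit:
{"method": "apply_moves", "body": {"increments": [{"gripper":50,"delta_pos":[0.17,-0.22,0.02],"dr":[0,0,-0.037]},{"gripper":50,"delta_pos":[0.18,-0.21,0.02],"dr":[0,0,-0.037]},{"gripper":50,"delta_pos":[0.18,-0.21,0.02],"dr":[0,0,-0.037]},{"gripper":50,"delta_pos":[0.19,-0.2,0.02],"dr":[0,0,-0.037]},{"gripper":50,"delta_pos":[0.2,-0.19,0.02],"dr":[0,0,-0.037]}]}}

```text
t: 3.58
ee_pos: [534.3, 104.8, 80.6]
orientation: [1.378, 0.913, -0.985]
ft_force: [0.6, -0.5, -1.0]
width: 44.2
```

```bash
python3 - <<'E'
from h import *
p,r,o=state();print(p,p-11*r.as_matrix()[:,0],o['qpos'].round(3),o['ft_force'],o['width'],(r.inv()*rot(.3)).as_rotvec())
print(r.inv().apply(np.array([529,107,88.])-p+11*r.as_matrix()[:,0])/10)
E
```

```text
[534.29635471 104.78479164  80.55609102] [530.5156406  105.03570874  90.88291248] [ 0.227  0.465  2.116 -0.426  0.244  0.671] [ 0.60308805 -0.50184102 -0.9520049 ] 44.18632751180656 [-0.00381203  0.00826481 -0.05158019]
[ 0.21407495 -0.24987748 -0.19079065]
```

Emit:
{"method": "apply_moves", "body": {"increments": [{"gripper":50,"delta_pos":[0.1,-0.15,-0.1],"dr":[0,0.004,-0.025]},{"gripper":50,"delta_pos":[0.1,-0.15,-0.1],"dr":[0,0.004,-0.025]},{"gripper":40,"delta_pos":[0,0,0],"dr":[0,0,0]},{"gripper":30,"delta_pos":[0,0,0],"dr":[0,0,0]},{"gripper":25,"delta_pos":[0,0,0],"dr":[0,0,0]}]}}

```text
t: 4.0
ee_pos: [532.5, 106.5, 77.6]
orientation: [1.366, 0.955, -1.017]
ft_force: [-0.9, 0.6, 0.5]
width: 27.7
```

Emit:
{"method": "apply_moves", "body": {"increments": [{"gripper":0,"delta_pos":[0,0,0],"dr":[0,0,0]},{"gripper":0,"delta_pos":[0,0,0],"dr":[0,0,0]},{"gripper":0,"delta_pos":[0,0,0],"dr":[0,0,0]},{"gripper":0,"delta_pos":[0,0,0],"dr":[0,0,0]},{"gripper":0,"delta_pos":[0,0,0],"dr":[0,0,0]}]}}

```text
t: 4.42
ee_pos: [533.3, 106.7, 77.9]
orientation: [1.366, 0.955, -1.017]
ft_force: [2.6, 0.5, 2.3]
width: 17.1
```

```bash
python3 - <<'E'
from h import *
p,r,o=state();g=p-11*r.as_matrix()[:,0];print(p,g,o['qpos'].round(3),o['ft_force'],o['moment'],o['width'],(r.inv()*rot(.3)).as_rotvec())
rows(p,r,g+[-60,1,0]+11*rot(.15).as_matrix()[:,0],rot(.15),10,0)
d=cap('scene','s4');im=d['img'][170:290,180:310,::-1]
cv2.imwrite('pics/c4.png',cv2.resize(im,None,fx=4.5,fy=4.5,interpolation=cv2.INTER_CUBIC))
E
```

```text
[533.25485735 106.7428927   77.86683028] [529.95937786 106.8901475   88.36054892] [ 0.219  0.472  2.091 -0.273  0.294  0.515] [2.55810788 0.47932497 2.29119672] [-0.00380971 -0.43910667  0.02923077] 17.116006944107987 [-0.00416578  0.00078643 -0.00457587]
{"gripper":0,"delta_pos":[-0.18, -0.59, 0.02],"dr":[-0.0004, 0.0, -0.0155]},
{"gripper":0,"delta_pos":[-0.17, -0.59, 0.02],"dr":[-0.0004, 0.0, -0.0155]},
{"gripper":0,"delta_pos":[-0.16, -0.59, 0.02],"dr":[-0.0004, 0.0, -0.0155]},
{"gripper":0,"delta_pos":[-0.15, -0.6, 0.02],"dr":[-0.0004, 0.0, -0.0155]},
{"gripper":0,"delta_pos":[-0.14, -0.6, 0.02],"dr":[-0.0004, 0.0, -0.0155]},
{"gripper":0,"delta_pos":[-0.14, -0.6, 0.02],"dr":[-0.0004, 0.0, -0.0155]},
{"gripper":0,"delta_pos":[-0.13, -0.6, 0.02],"dr":[-0.0004, 0.0, -0.0155]},
{"gripper":0,"delta_pos":[-0.12, -0.61, 0.02],"dr":[-0.0004, 0.0, -0.0155]},
{"gripper":0,"delta_pos":[-0.11, -0.61, 0.02],"dr":[-0.0004, 0.0, -0.0155]},
{"gripper":0,"delta_pos":[-0.1, -0.61, 0.02],"dr":[-0.0004, 0.0, -0.0155]},
```

View pics/c4.png

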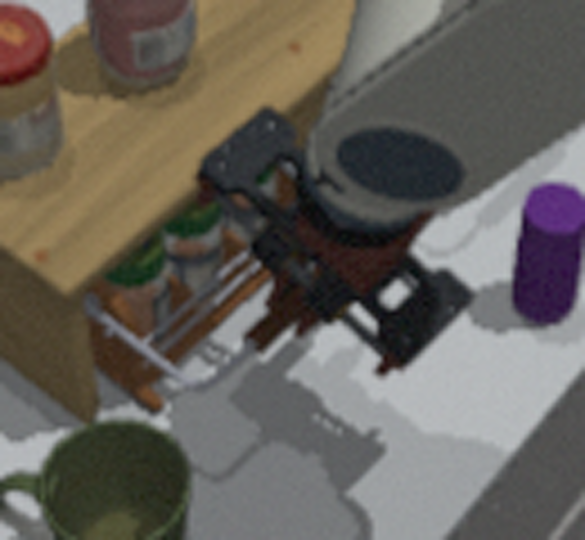

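The jaws closed on the sleeve (17 mm opening), with the sleeve end visible at (262,330). The mug's right rim (190,470) is clear of the basket's left end (150,400). Now I draw it out.

Emit:
{"method": "apply_moves", "body": {"increments": [{"gripper":0,"delta_pos":[-0.09,-0.3,0.01],"dr":[0,0,-0.0155]},{"gripper":0,"delta_pos":[-0.17,-0.58,0.02],"dr":[0,0,-0.0155]},{"gripper":0,"delta_pos":[-0.16,-0.59,0.02],"dr":[0,0,-0.0155]},{"gripper":0,"delta_pos":[-0.15,-0.59,0.02],"dr":[0,0,-0.0155]},{"gripper":0,"delta_pos":[-0.15,-0.6,0.02],"dr":[0,0,-0.0155]}]}}

```text
t: 4.88
ee_pos: [504.5, 107.0, 77.4]
orientation: [1.337, 1.016, -1.077]
ft_force: [4.4, 0.1, -0.0]
width: 16.9
```

Emit:
{"method": "apply_moves", "body": {"increments": [{"gripper":0,"delta_pos":[-0.14,-0.6,0.02],"dr":[0,0,-0.0155]},{"gripper":0,"delta_pos":[-0.13,-0.6,0.02],"dr":[0,0,-0.0155]},{"gripper":0,"delta_pos":[-0.12,-0.6,0.02],"dr":[0,0,-0.0155]},{"gripper":0,"delta_pos":[-0.11,-0.61,0.02],"dr":[0,0,-0.0155]},{"gripper":0,"delta_pos":[-0.1,-0.61,0.02],"dr":[0,0,-0.0155]}]}}

```text
t: 5.3
ee_pos: [473.8, 107.4, 77.5]
orientation: [1.307, 1.075, -1.135]
ft_force: [3.7, 0.5, 0.8]
width: 17.3
```

```bash
python3 - <<'E'
from h import *
p,r,o=state();g=p-11*r.as_matrix()[:,0];print(p,g,o['qpos'].round(3),o['ft_force'],o['moment'],o['width'],(r.inv()*rot(.15)).as_rotvec())
G=np.array([529.-145,107.5,88.5]);rows(p,r,G+11*rot(0.03).as_matrix()[:,0],rot(0.03),15,0)
E
```

```text
[473.82326857 107.42757306  77.5153683 ] [472.21264783 107.49966481  88.39657704] [ 0.222  0.438  2.116 -0.09   0.448  0.347] [3.65949641 0.45518002 0.80586829] [-0.04368899 -0.61055612 -0.00471918] 17.255683877494906 [-0.00430279  0.00040643  0.00290312]
{"gripper":0,"delta_pos":[-0.09, -0.59, 0.03],"dr":[-0.0003, 0.0, -0.0078]},
{"gripper":0,"delta_pos":[-0.08, -0.59, 0.03],"dr":[-0.0003, 0.0, -0.0078]},
{"gripper":0,"delta_pos":[-0.08, -0.59, 0.03],"dr":[-0.0003, 0.0, -0.0078]},
{"gripper":0,"delta_pos":[-0.07, -0.59, 0.03],"dr":[-0.0003, 0.0, -0.0078]},
{"gripper":0,"delta_pos":[-0.07, -0.59, 0.03],"dr":[-0.0003, 0.0, -0.0078]},
{"gripper":0,"delta_pos":[-0.06, -0.59, 0.03],"dr":[-0.0003, 0.0, -0.0078]},
{"gripper":0,"delta_pos":[-0.06, -0.59, 0.03],"dr":[-0.0003, 0.0, -0.0078]},
{"gripper":0,"delta_pos":[-0.05, -0.59, 0.03],"dr":[-0.0003, 0.0, -0.0078]},
{"gripper":0,"delta_pos":[-0.05, -0.59, 0.03],"dr":[-0.0003, 0.0, -0.0078]},
{"gripper":0,"delta_pos":[-0.05, -0.59, 0.03],"dr":[-0.0003, 0.0, -0.0078]},
{"gripper":0,"delta_pos":[-0.04, -0.59, 0.03],"dr":[-0.0003, 0.0, -0.0078]},
{"gripper":0,"delta_pos":[-0.04, -0.59, 0.03],"dr":[-0.0003, 0.0, -0.0078]},
{"gripper":0,"delta_pos":[-0.03, -0.6, 0.03],"dr":[-0.0003, 0.0, -0.0078]},
{"gripper":0,"delta_pos":[-0.03, -0.6, 0.03],"dr":[-0.0003, 0.0, -0.0078]},
{"gripper":0,"delta_pos":[-0.02, -0.6, 0.02],"dr":[-0.0003, 0.0, -0.0078]},
```

Emit:
{"method": "apply_moves", "body": {"increments": [{"gripper":0,"delta_pos":[-0.09,-0.59,0.03],"dr":[0,0,-0.008]},{"gripper":0,"delta_pos":[-0.08,-0.59,0.03],"dr":[0,0,-0.008]},{"gripper":0,"delta_pos":[-0.08,-0.59,0.03],"dr":[0,0,-0.008]},{"gripper":0,"delta_pos":[-0.07,-0.59,0.03],"dr":[0,0,-0.008]},{"gripper":0,"delta_pos":[-0.07,-0.59,0.03],"dr":[0,0,-0.008]}]}}

```text
t: 5.72
ee_pos: [443.9, 107.3, 77.4]
orientation: [1.29, 1.105, -1.164]
ft_force: [2.8, -0.2, 0.0]
width: 17.2
```

Emit:
{"method": "apply_moves", "body": {"increments": [{"gripper":0,"delta_pos":[-0.06,-0.59,0.03],"dr":[0,0,-0.008]},{"gripper":0,"delta_pos":[-0.06,-0.59,0.03],"dr":[0,0,-0.008]},{"gripper":0,"delta_pos":[-0.05,-0.59,0.03],"dr":[0,0,-0.008]},{"gripper":0,"delta_pos":[-0.05,-0.59,0.03],"dr":[0,0,-0.008]},{"gripper":0,"delta_pos":[-0.05,-0.59,0.03],"dr":[0,0,-0.008]}]}}

```text
t: 6.13
ee_pos: [414.3, 107.1, 77.4]
orientation: [1.273, 1.136, -1.193]
ft_force: [3.9, -0.3, 0.3]
width: 16.9
```

Emit:
{"method": "apply_moves", "body": {"increments": [{"gripper":0,"delta_pos":[-0.04,-0.59,0.03],"dr":[0,0,-0.008]},{"gripper":0,"delta_pos":[-0.04,-0.59,0.03],"dr":[0,0,-0.008]},{"gripper":0,"delta_pos":[-0.03,-0.59,0.03],"dr":[0,0,-0.008]},{"gripper":0,"delta_pos":[-0.03,-0.59,0.03],"dr":[0,0,-0.008]},{"gripper":0,"delta_pos":[-0.01,-0.3,0.01],"dr":[0,0,-0.008]}]}}

```text
t: 6.55
ee_pos: [387.1, 107.0, 77.4]
orientation: [1.255, 1.167, -1.223]
ft_force: [3.3, 0.4, -0.9]
width: 16.9
```

```bash
python3 - <<'E'
from h import *
p,r,o=state();g=p-11*r.as_matrix()[:,0];print(o['t'],p,g,o['qpos'].round(3),o['ft_force'],o['moment'],o['width'],(r.inv()*rot(.03)).as_rotvec())
d=cap('scene','s5');im=d['img'][150:310,160:330,::-1]
cv2.imwrite('pics/c5.png',cv2.resize(im,None,fx=3.6,fy=3.6,interpolation=cv2.INTER_CUBIC))
P=cloud(d);c=d['img'].astype(int)
m=(c[...,1]>c[...,0]+25)&(c[...,1]>c[...,2]+10)&(abs(P[...,2]-120)<8)&(P[...,1]<230)&(P[...,1]>0)
q=P[m];print('lids',len(q),q.min(0),q.max(0),np.median(q,0))
E
```

```text
6.55 [387.13871281 106.99098169  77.38828199] [386.84330642 107.00532582  88.38430533] [ 0.246  0.384  2.218 -0.016  0.515  0.306] [ 3.34255844  0.39167371 -0.91932815] [-0.06485243 -0.58728901 -0.0153447 ] 16.86629725058015 [-0.00422447  0.00018185  0.00311019]
lids 12 [462.67104525  56.69054882 112.01848798] [489.16017017 176.77231164 123.13114816] [464.84777323  61.75500998 114.31639507]
```

View pics/c5.png

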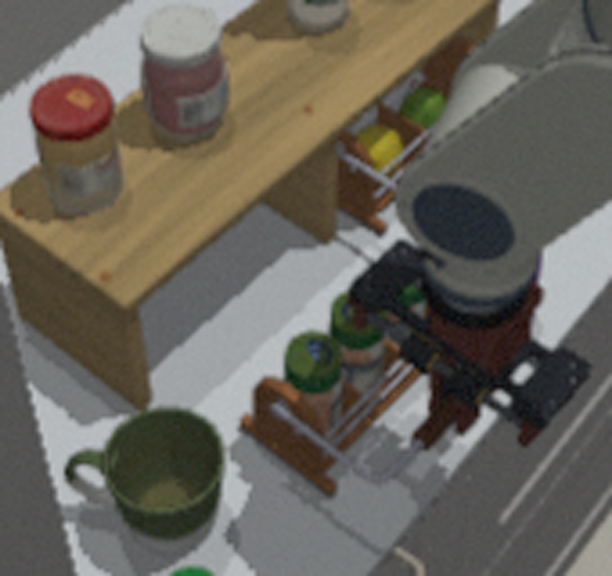

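The basket is fully out in front of the shelf. Jars stand at (313,365), (358,320) and one more behind the gripper. The mug (165,470) and fruit basket are untouched. Next is the handle arc.

```bash
python3 - <<'E'
from h import *
p,r,o=state()
th=np.linspace(0,1.56,21)
f=np.array([np.cos(PSI),np.sin(PSI),0])
q=np.array([99.7*(-np.cos(t)*f+np.sin(t)*np.array([0,0,1])) for t in th])
print((r.inv().apply(np.diff(q,axis=0))/10).round(2).tolist())
E
```

```text
[[-0.78, 0.05, -0.0], [-0.77, 0.11, -0.0], [-0.76, 0.17, -0.0], [-0.74, 0.23, -0.0], [-0.72, 0.29, -0.0], [-0.7, 0.34, -0.0], [-0.67, 0.4, -0.0], [-0.64, 0.45, -0.0], [-0.6, 0.49, -0.0], [-0.56, 0.54, -0.0], [-0.52, 0.58, -0.0], [-0.47, 0.62, -0.0], [-0.42, 0.65, -0.0], [-0.37, 0.69, -0.0], [-0.31, 0.71, -0.0], [-0.26, 0.73, -0.0], [-0.2, 0.75, -0.0], [-0.14, 0.76, -0.0], [-0.08, 0.77, -0.0], [-0.02, 0.78, -0.0]]
```

Emit:
{"method": "apply_moves", "body": {"increments": [{"gripper":0,"delta_pos":[-0.78,0.05,0],"dr":[0,0,0]},{"gripper":0,"delta_pos":[-0.77,0.11,0],"dr":[0,0,0]},{"gripper":0,"delta_pos":[-0.76,0.17,0],"dr":[0,0,0]},{"gripper":0,"delta_pos":[-0.74,0.23,0],"dr":[0,0,0]},{"gripper":0,"delta_pos":[-0.72,0.29,0],"dr":[0,0,0]}]}}

```text
t: 7.02
ee_pos: [394.6, 106.5, 116.1]
orientation: [1.255, 1.167, -1.224]
ft_force: [-2.9, 0.2, 0.6]
width: 17.4
```

Emit:
{"method": "apply_moves", "body": {"increments": [{"gripper":0,"delta_pos":[-0.7,0.34,0],"dr":[0,0,0]},{"gripper":0,"delta_pos":[-0.67,0.4,0],"dr":[0,0,0]},{"gripper":0,"delta_pos":[-0.64,0.45,0],"dr":[0,0,0]},{"gripper":0,"delta_pos":[-0.6,0.49,0],"dr":[0,0,0]},{"gripper":0,"delta_pos":[-0.56,0.54,0],"dr":[0,0,0]}]}}

```text
t: 7.43
ee_pos: [417.3, 105.6, 148.5]
orientation: [1.256, 1.166, -1.223]
ft_force: [-5.5, 0.3, 3.7]
width: 17.7
```

```bash
python3 - <<'E'
from h import *
p,r,o=state();g=p-11*r.as_matrix()[:,0];print(o['t'],p,g,o['qpos'].round(3),o['ft_force'],o['moment'],o['width'],(r.inv()*rot(.03)).as_rotvec())
d=cap('scene','s6');im=d['img'][170:310,190:330,::-1]
cv2.imwrite('pics/c6.png',cv2.resize(im,None,fx=4,fy=4,interpolation=cv2.INTER_CUBIC))
E
```

```text
7.4333 [417.31187348 105.64051084 148.46900702] [417.00096483 105.6534669  159.46460468] [ 0.226  0.263  2.124 -0.011  0.728  0.28 ] [-5.53300754  0.30099728  3.68858794] [-0.09116177  0.7594513   0.02026086] 17.65061353267192 [-4.47051013e-03 -6.15586499e-06  1.70729329e-03]
```

View pics/c6.png

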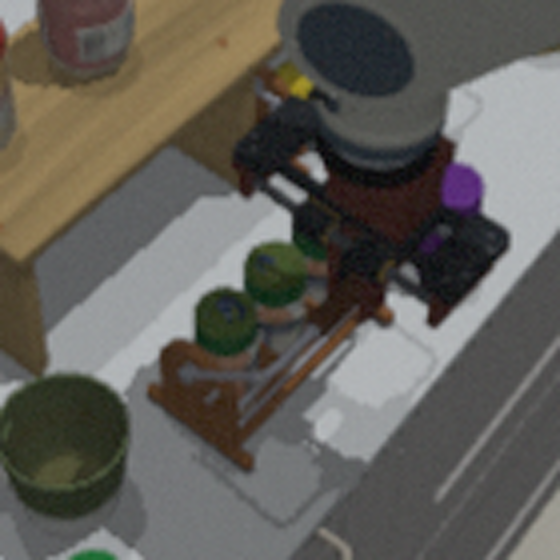

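Half-way: the wire handle rises from (165,365) and the basket sits flat with all three lids visible. Forces are about 6 N. I continue the arc.

Emit:
{"method": "apply_moves", "body": {"increments": [{"gripper":0,"delta_pos":[-0.53,0.58,0],"dr":[0,0,0]},{"gripper":0,"delta_pos":[-0.48,0.62,0],"dr":[0,0,0]},{"gripper":0,"delta_pos":[-0.43,0.65,0],"dr":[0,0,0]},{"gripper":0,"delta_pos":[-0.38,0.68,0],"dr":[0,0,0]},{"gripper":0,"delta_pos":[-0.31,0.7,0],"dr":[0,0,0]}]}}

```text
t: 7.9
ee_pos: [449.9, 104.3, 170.6]
orientation: [1.257, 1.165, -1.221]
ft_force: [-0.8, -0.5, 1.9]
width: 17.3
```

```bash
python3 - <<'E'
from h import *
p,r,o=state();g=p-11*r.as_matrix()[:,0];print(o['t'],p,g,o['ft_force'],o['moment'],o['width'])
d=cap('scene','s7');P=cloud(d);c=d['img'].astype(int)
# jar lids top & basket front rail
q=P.reshape(-1,3);k=(q[:,2]>112)&(q[:,2]<126)&(q[:,1]>0)&(q[:,1]<215)&(q[:,0]>400)&(q[:,0]<570);q=q[k]
print(len(q),q.min(0),q.max(0),q.mean(0))
for y0,y1 in ((20,80),(80,130),(130,190)):
    s=q[(q[:,1]>y0)&(q[:,1]<y1)&(q[:,2]>116)];print(len(s),s.mean(0) if len(s) else '', s.min(0) if len(s) else '',s.max(0) if len(s) else '')
E
```

```text
7.9 [449.92429514 104.28430315 170.60748407] [449.59845007 104.294926   181.60265174] [-0.79246299 -0.53053291  1.94788847] [0.00546137 0.10755393 0.01085343] 17.3026661319267
263 [464.71015137  77.43870256 112.51557345] [512.6893587  197.76347773 124.20462558] [491.097229   136.52427888 119.12999092]
1 [491.14097839  77.43870256 118.20347205] [491.14097839  77.43870256 118.20347205] [491.14097839  77.43870256 118.20347205]
87 [494.78285549 102.21908059 119.72604581] [481.08473929  80.12121425 116.17344969] [508.92112424 123.02895887 124.20462558]
142 [490.81154691 154.91866154 119.8073527 ] [467.23295258 131.53074336 116.0606736 ] [512.6893587  177.19552853 123.25653012]
```

Emit:
{"method": "apply_moves", "body": {"increments": [{"gripper":0,"delta_pos":[-0.26,0.73,0],"dr":[0,0,0]},{"gripper":0,"delta_pos":[-0.2,0.75,0],"dr":[0,0,0]},{"gripper":0,"delta_pos":[-0.14,0.76,0],"dr":[0,0,0]},{"gripper":0,"delta_pos":[-0.08,0.77,0],"dr":[0,0,0]},{"gripper":0,"delta_pos":[-0.02,0.78,0],"dr":[0,0,0]}]}}

```text
t: 8.37
ee_pos: [487.9, 102.6, 178.8]
orientation: [1.257, 1.164, -1.22]
ft_force: [0.3, -1.5, 4.0]
width: 16.9
```

Emit:
{"method": "apply_moves", "body": {"increments": [{"gripper":0,"delta_pos":[0,0,0],"dr":[0,0,0]},{"gripper":0,"delta_pos":[0,0,0],"dr":[0,0,0]},{"gripper":0,"delta_pos":[0,0,0],"dr":[0,0,0]},{"gripper":0,"delta_pos":[0,0,0],"dr":[0,0,0]},{"gripper":0,"delta_pos":[0,0,0],"dr":[0,0,0]}]}}

```text
t: 8.78
ee_pos: [487.3, 102.6, 178.8]
orientation: [1.257, 1.164, -1.22]
ft_force: [-0.1, -0.8, 7.4]
width: 17.4
```

```bash
cat > jars.py <<'E'
from h import *
import sys
p,r,o=state();g=p-11*r.as_matrix()[:,0];print(o['t'],p,g,o['ft_force'],o['moment'],o['width'],o['qvel'].round(3),(r.inv()*rot(.03)).as_rotvec())
dz=float(sys.argv[2]);d=cap('scene',sys.argv[1]);P=cloud(d)
q=P.reshape(-1,3);k=(abs(q[:,2]-120-dz)<12)&(q[:,1]>0)&(q[:,1]<215)&(q[:,0]>400)&(q[:,0]<570);q=q[k]
for y0,y1 in ((20,77),(80,128),(130,180)):
    s=q[(q[:,1]>y0)&(q[:,1]<y1)];s=s[s[:,2]>s[:,2].max()-8]if len(s) else s
    if len(s)>4: print(len(s),s.mean(0).round(1),np.ptp(s,axis=0).round(1),((s.min(0)+s.max(0))/2).round(1),'tilt',np.linalg.lstsq(np.c_[s[:,:2]-s[:,:2].mean(0),np.ones(len(s))],s[:,2],rcond=None)[0][:2].round(3))
im=d['img'][150:310,190:340,::-1];cv2.imwrite(f'pics/c{sys.argv[1]}.png',cv2.resize(im,None,fx=3.7,fy=3.7,interpolation=cv2.INTER_CUBIC))
E
python3 jars.py s8 0
```

```text
8.7833 [487.31912113 102.62025948 178.78619332] [486.98022122 102.63017208 189.78096701] [-0.12632317 -0.75000183  7.40308075] [-0.17820584 -0.02773574 -0.0109773 ] 17.376190583638188 [ 0.001  0.     0.002 -0.001 -0.    -0.002] [-0.00423432 -0.000395   -0.0008238 ]
88 [481.   52.3 119.6] [39.1 36.   8. ] [481.7  52.5 119.9] tilt [-0.007 -0.031]
154 [486.3 102.1 119.6] [42.2 43.6  7.9] [485.8 102.  120.3] tilt [0.017 0.002]
170 [488.6 155.4 119.4] [44.3 43.7  7.9] [487.8 154.7 120.1] tilt [ 0.005 -0.   ]
```

View pics/cs8.png

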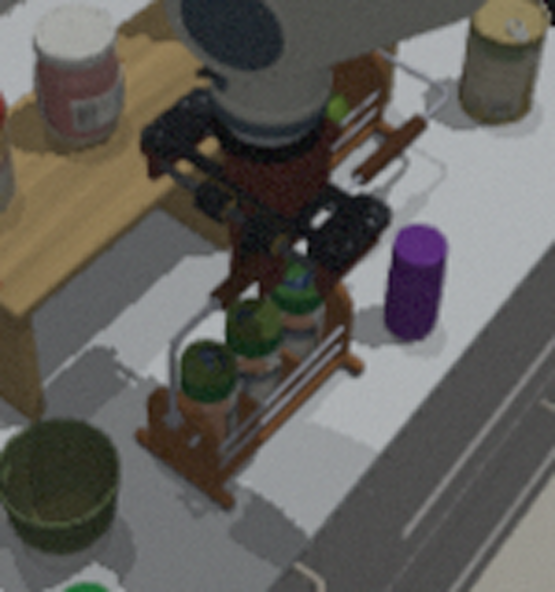

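Handle is upright: the wire runs from (172,410) up to the grip near (225,290). The basket stands flat with all three jars in it, clear of shelf, mug and purple jar. I lift straight up.

Emit:
{"method": "apply_moves", "body": {"increments": [{"gripper":0,"delta_pos":[-0.2,0,0],"dr":[0,0,0]},{"gripper":0,"delta_pos":[-0.3,0,0],"dr":[0,0,0]},{"gripper":0,"delta_pos":[-0.4,0.01,0],"dr":[0,0,0]},{"gripper":0,"delta_pos":[-0.5,0.01,0],"dr":[0,0,0]},{"gripper":0,"delta_pos":[-0.5,0.02,0],"dr":[0,0,0]}]}}

```text
t: 9.25
ee_pos: [485.4, 102.4, 196.8]
orientation: [1.255, 1.167, -1.224]
ft_force: [0.1, 1.0, -8.4]
width: 17.4
```

```bash
python3 jars.py s9 17
```

```text
9.25 [485.4084086  102.4335409  196.81927484] [485.11377681 102.44930768 207.81531702] [ 0.10709572  1.03642169 -8.39921106] [-0.00021494 -0.04113044  0.03406801] 17.386378232707692 [-0.002 -0.096 -0.055 -0.     0.138 -0.002] [-0.00427809  0.00031425  0.00317485]
72 [476.4  51.5 138.1] [38.7 37.4  7.8] [475.   52.4 140.1] tilt [-0.004  0.02 ]
161 [478.9 101.9 137.7] [46.1 43.2  7.7] [481.2 101.7 138. ] tilt [-0.006 -0.005]
175 [482.  156.  137.5] [44.6 44.6  7.9] [482.  154.7 138. ] tilt [-0.037  0.006]
```

Emit:
{"method": "apply_moves", "body": {"increments": [{"gripper":0,"delta_pos":[-0.5,0.01,0],"dr":[0,0,0]},{"gripper":0,"delta_pos":[-0.5,0.01,0],"dr":[0,0,0]},{"gripper":0,"delta_pos":[-0.5,0.02,0],"dr":[0,0,0]},{"gripper":0,"delta_pos":[-0.5,0.02,0],"dr":[0,0,0]},{"gripper":0,"delta_pos":[-0.45,0.01,0],"dr":[0,0,0]}]}}

```text
t: 9.72
ee_pos: [486.3, 102.6, 222.2]
orientation: [1.256, 1.165, -1.222]
ft_force: [0.3, -0.2, -9.2]
width: 16.8
```

Emit:
{"method": "apply_moves", "body": {"increments": [{"gripper":0,"delta_pos":[-0.35,0,0],"dr":[0,0,0]},{"gripper":0,"delta_pos":[-0.25,0,0],"dr":[0,0,0]},{"gripper":0,"delta_pos":[-0.1,0,0],"dr":[0,0,0]},{"gripper":0,"delta_pos":[0,0,0],"dr":[0,0,0]},{"gripper":0,"delta_pos":[0,0,0],"dr":[0,0,0]}]}}

```text
t: 10.13
ee_pos: [485.8, 102.5, 228.4]
orientation: [1.256, 1.166, -1.222]
ft_force: [0.5, -0.1, -8.4]
width: 17.4
```

Emit:
{"method": "apply_moves", "body": {"increments": [{"gripper":0,"delta_pos":[0,0,0],"dr":[0,0,0]},{"gripper":0,"delta_pos":[0,0,0],"dr":[0,0,0]},{"gripper":0,"delta_pos":[0,0,0],"dr":[0,0,0]},{"gripper":0,"delta_pos":[0,0,0],"dr":[0,0,0]},{"gripper":0,"delta_pos":[0,0,0],"dr":[0,0,0]}]}}

```text
t: 10.55
ee_pos: [485.9, 102.5, 228.4]
orientation: [1.256, 1.166, -1.222]
ft_force: [0.2, 0.5, -8.8]
width: 17.0
```

Emit:
{"method": "apply_moves", "body": {"increments": [{"gripper":0,"delta_pos":[0,0,0],"dr":[0,0,0]},{"gripper":0,"delta_pos":[0,0,0],"dr":[0,0,0]},{"gripper":0,"delta_pos":[0,0,0],"dr":[0,0,0]},{"gripper":0,"delta_pos":[0,0,0],"dr":[0,0,0]},{"gripper":0,"delta_pos":[0,0,0],"dr":[0,0,0]}]}}

```text
t: 10.97
ee_pos: [485.9, 102.5, 228.5]
orientation: [1.256, 1.165, -1.222]
ft_force: [-0.1, 0.3, -7.4]
width: 17.5
```

```bash
python3 jars.py s10 50
```

```text
10.9667 [485.93068528 102.53033284 228.53208435] [485.61682395 102.54268    239.52759883] [-0.05012183  0.34609942 -7.44158781] [-0.0108258  -0.01081587  0.01212255] 17.534610132780827 [ 0.001  0.002 -0.001 -0.001  0.001  0.001] [-4.34576023e-03 -7.34162866e-05  1.44146626e-03]
103 [479.   49.6 169.5] [40.5 40.2  7.9] [478.7  50.  170.5] tilt [ 0.005 -0.004]
137 [482.4 101.5 169.7] [42.9 41.2  7.9] [483.7 100.8 171.4] tilt [-0.014 -0.014]
182 [485.4 155.5 168.9] [43.8 44.1  7.9] [486.5 154.9 169.2] tilt [-0.002 -0.004]
```

View pics/cs10.png

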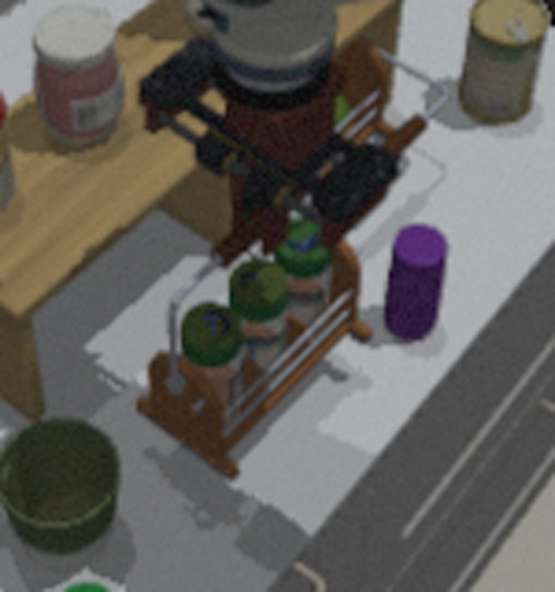

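The basket hangs level and 50 mm up. Its three lids are at (212,335), (258,290) and (303,248), it touches nothing, and its surroundings are unchanged.

```bash
python3 -c "
from h import *
print(ctrl.close_job())"
```

```text
the job is handed in; nothing more can be done
None
```

The job is done and handed in, at about 11 s of robot time. I gripped the folded handle of the left-bay spice basket and drew it about 142 mm out from under the shelf. I then swung the handle upright with the basket standing on the worktop, and lifted it straight up.

**Last checks before hand-in:**
- **Height:** the jar lids rose from about 120 to 169–170 mm, so the basket is about 50 mm clear of the worktop.
- **Level and still:** lid heights agree within 1 mm across the row, and joint speeds are near zero.
- **Grip and load:** the jaws are still closed on the grip at 17.5 mm. The wrist carries about 7.5–9 N, which matches the 0.8 kg basket.
- **Jars and surroundings:** all three jars stand in their cells. The mug, tin, purple jar and fruit basket looked unmoved in the last picture, and the basket touches nothing.

**What went wrong or disagreed:**
- **Joint limit:** the first approach stopped about 1 cm short because a wrist joint reached its range limit. I mended it with less tool tilt before gripping.
- **Refused calls:** two calls to close the gripper were refused for missing fields and had no effect.
- **Forces while swinging:** the tool pressed on the handle with about 7 N while I swung it up, so the basket may have slid a few mm. It is turned about 1° to the shelf.

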